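# Tray up the routed brackets by size

## Task

Three C-shaped brackets in three sizes have come off the router and lie on the bench among offcuts of the same sheet. Put each bracket flat into the tray of its size, the large one in the largest tray first, then the medium one, then the small one in the smallest tray, setting each down rather than dropping it. Leave the round, straight and rectangular offcuts where they lie.

Things in the scene. Friction and masses are not known exactly. Their poses are not given: they have to be found in the camera images.
- bracket_large_mid (a point): Large bracket: flat C of 20 mm anthracite plastic, web 16 mm wide, 136 (own x) by 54 mm (own y) overall, lying flat at any yaw. Point: middle of its straight 40 mm back (along x), half-way up, where to grip across the web (closing along own y). Arms curve to own +y; the outline's middle is 19 mm to +y of the point. About 75 g.
- tray_large: The large tray: open grey rectangular tray fixed to the bench, outside 186 (own x) by 114 (own y) mm and 25 mm high, walls and floor 5 mm thick (inside 176 by 104 mm, 20 mm deep). Origin: centre of its underside, on the bench; z up. Its long side points roughly away from the robot.
- bracket_medium_mid (a point): Medium bracket: flat C of 20 mm anthracite plastic, web 16 mm wide, 108 (own x) by 42 mm (own y) overall, lying flat at any yaw. Point: middle of its straight 36 mm back (along x), half-way up, where to grip across the web (closing along own y). Arms curve to own +y; the outline's middle is 13 mm to +y of the point. About 55 g.
- tray_medium: The medium tray: open grey rectangular tray fixed to the bench, outside 158 (own x) by 102 (own y) mm and 25 mm high, walls and floor 5 mm thick (inside 148 by 92 mm, 20 mm deep). Origin: centre of its underside, on the bench; z up. Its long side points roughly away from the robot.
- bracket_small_mid (a point): Small bracket: flat C of 20 mm anthracite plastic, web 16 mm wide, 82 (own x) by 30 mm (own y) overall, lying flat at any yaw. Point: middle of its straight 34 mm back (along x), half-way up, where to grip across the web (closing along own y). Arms curve to own +y; the outline's middle is 7 mm to +y of the point. About 35 g.
- tray_small: The small tray: open grey rectangular tray fixed to the bench, outside 132 (own x) by 90 (own y) mm and 25 mm high, walls and floor 5 mm thick (inside 122 by 80 mm, 20 mm deep). Origin: centre of its underside, on the bench; z up. Its long side points roughly away from the robot.
- plug_mid (a point): A round offcut, loose: solid disc 60 mm across, 20 mm thick, same anthracite plastic, flat on the bench among the brackets. This point is its centre, half-way up. To be left alone.
- strip_mid (a point): A straight offcut, loose: bar 85 by 22 mm, 20 mm thick, same plastic, flat on the bench among the brackets. This point is its centre, half-way up. To be left alone.
- block_mid (a point): A rectangular offcut, loose: 50 by 40 mm, 20 mm thick, same plastic, flat on the bench among the brackets. This point is its centre, half-way up. To be left alone.
Mind the look-alikes: they are no part of the job. What is shaped like the part that bears bracket_medium_mid but green, purple or turquoise is not meant.

How it is judged:
By the outcome, as a careful person would: the job done as asked, in the order asked, and still so for the second after the job is handed in, with the robot touching nothing.
It also fails if it takes over 86 s, if anything falls off the work surface, if the arm or the gripper's body presses on something with over 40 N, if the wrist force passes 120 N, or if a joint passes its speed limit or range.

## Robot

A 6-joint arm with a two-finger parallel gripper is mounted at the origin on the work surface. World frame = base frame: x ahead of the robot, y to its left, z up, the work surface at z = 0. Lengths are in m, angles in degrees, forces in N, time in s.
With the tool pointing down it reaches from about 0.325 to 0.85 m from the base axis. Payload 15.5 kg.
Tool frame: the origin (TCP) lies at the very end of the fingers, on their centre line; the grasp point (between the pads) lies arm.grip_depth behind it (arm.grip_depth is the distance from the TCP to the grasp point, in m); z points along the fingers, y is the line along which they close (so a half turn about z gives the same grasp; the last joint's range is limited). The gripper opens to 91 mm and grips with 3 to 60 N. Pads are 32 mm wide; open, the fingers measure 118 mm over their backs; the gripper's body (76 mm by 178 mm) begins 60 mm behind the grasp point.
Start: joints at [-5.472, 28.281, 77.091, -0, 74.628, -5.472], TCP at [0.625, 0, 0.214] pointing down, gripper open.
Joint ranges: [-166.48, 166.48], [-47.26, 123.95], [12.59, 153.08], [-70.14, 250.14], [6.76, 159.57], [-176.63, 176.63]. Speed limits (degrees/s): [108.29, 108.29, 147.25, 172.46, 172.46, 172.46].

## Interface

Orientations are given as a 3x3 rotation matrix whose columns are the frame's x, y, z axes.
In Python, from rig import arm gives the robot as it stands. Calls block until the motion is done:
- arm.move_to(position, orientation): joint-space move of the TCP to a pose.
- arm.move_l(position, orientation=None, feed=0.15): straight line of the TCP; orientation=None keeps the orientation; feed is the mean speed in m/s.
- arm.move_joints(angles): joint-space move.
- arm.grip(opening): finger opening in m; the grip force is fixed at half the most; returns when the fingers have stopped.
- arm.sleep(seconds).
- arm.solve_ik(position, orientation): joint angles nearest the present ones, or None.
- arm.snapshot(name): name is "scene" or "side" or "wrist"; returns the picture (384x512x3 uint8, red, green, blue); there is no depth.
- arm.get_calibration(name): a dict with "intrinsics" (3x3 intrinsics, pixels), "cam_to_world" (4x4, takes a point from camera to world coordinates). Camera axes: x right, y down, z forward; pixel columns grow to the right and rows downward; lengths in m; the calibration is good to about 2 mm. A picture is of the moment at which its call begins: read the wrist's pose just before it. get_calibration takes no time and is no camera call; for the wrist camera it gives the pose at the moment of the call.
A pose or a line that the arm cannot do raises arm.Unreachable and nothing moves.
- arm.sign_off(): hands the job in; it is judged then, once.
Readings, each from a call of its own:
- arm.current_t(): time.
- arm.current_joint_positions(): joint angles.
- arm.current_dq(): joint speeds.
- arm.current_tau(): joint torques, N m.
- arm.current_ee_pos(): TCP position.
- arm.current_tool_rot(): TCP orientation.
- arm.current_force(): force on the tool from outside, world axes, zero at the start.
- arm.current_torque(): the same for the moment, N m.
- arm.current_width(): finger opening in m.
- arm.current_grasp_force(): force on a finger pad.
Only numpy, scipy, OpenCV 4.12 (cv2) and the standard library are available. Lean on these libraries where they do the work, as an engineer would, in place of code of your own. Each camera call takes 0.05 s, during which the arm holds its last target. There are 200 camera calls.

## Working session

There is one attempt and no reset: what is moved stays moved. The work goes in short steps, each a Python script; the robot and the scene stay as the last script left them, time stands still between calls to the robot, and variables do not carry over. Pictures are saved under pics/ and viewed, at most 14 in all, crops included, and the job is handed in when it is done.

```bash
ls; mkdir -p pics; python3 - <<'E'
from rig import arm
import cv2, numpy as np
for n in("scene","side","wrist"):
    im=arm.snapshot(n); c=arm.get_calibration(n)
    cv2.imwrite(f"pics/{n}0.png",im[:,:,::-1]); np.savez(f"pics/{n}0.npz",im=im,K=c["intrinsics"],T=c["cam_to_world"])
    print(n,np.round(c["intrinsics"],1).tolist(),np.round(c["cam_to_world"],3).tolist())
print(arm.grip_depth,arm.current_t())
a,b=[cv2.imread(f"pics/{n}0.png") for n in("scene","wrist")]
E
```

```text
pics
scene [[469.7, 0.0, 263.9], [0.0, 469.7, 198.4], [0.0, 0.0, 1.0]] [[0.055, 0.703, -0.709, 1.451], [0.998, -0.045, 0.033, -0.094], [-0.009, -0.709, -0.705, 0.993], [0.0, 0.0, 0.0, 1.0]]
side [[346.4, 0.0, 257.5], [0.0, 346.4, 189.9], [0.0, 0.0, 1.0]] [[1.0, -0.012, 0.005, 0.445], [-0.012, -0.646, 0.763, -0.798], [-0.006, -0.763, -0.646, 0.661], [0.0, 0.0, 0.0, 1.0]]
wrist [[335.5, 0.0, 257.9], [0.0, 335.5, 191.8], [0.0, 0.0, 1.0]] [[1.0, -0.0, -0.001, 0.624], [-0.0, -0.97, -0.243, 0.068], [-0.001, 0.243, -0.97, 0.384], [0.0, 0.0, 0.0, 1.0]]
0.0188 0.15
```

View pics/scene0.png

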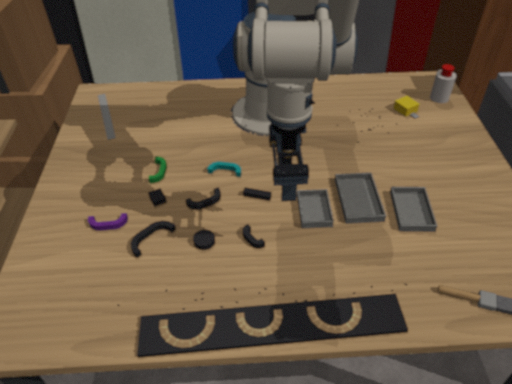

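View pics/side0.png

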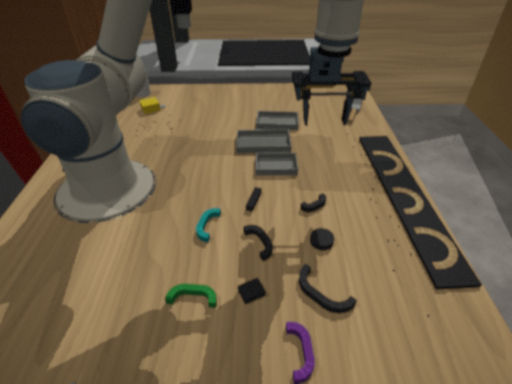

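The scene picture shows three dark C's: (152,237) the longest, so large; (204,199) medium; (253,237) small. The look-alikes are green (158,168), turquoise (225,168) and purple (108,222). The offcuts are the block (157,197), plug (204,239) and strip (256,194). The trays are small (314,208), large (358,197) and medium (412,208). Next I get coarse positions and closer wrist views.

```bash
cat > h.py <<'E'
import numpy as np, cv2
from scipy.optimize import minimize
def rays(K,T,uv,z):
    uv=np.atleast_2d(uv).astype(float); d=np.c_[uv,np.ones(len(uv))]@np.linalg.inv(K).T@T[:3,:3].T
    return T[:3,3]+d*((z-T[2,3])/d[:,2])[:,None]
def proj(K,T,P):
    c=(np.asarray(P)-T[:3,3])@T[:3,:3]; c=c@K.T; return c[:,:2]/c[:,2:]
def Rdown(yaw): # tool x at yaw, z down
    c,s=np.cos(yaw),np.sin(yaw); return np.array([[c,s,0],[s,-c,0],[0,0,-1.]])
def shot(arm,name,save):
    c=arm.get_calibration(name); im=arm.snapshot(name)
    np.savez(f"pics/{save}.npz",im=im,K=c["intrinsics"],T=c["cam_to_world"]); cv2.imwrite(f"pics/{save}.png",im[:,:,::-1])
    return im,np.array(c["intrinsics"]),np.array(c["cam_to_world"])
E
python3 - <<'E'
from h import *
from rig import arm
d=np.load("pics/scene0.npz");K,T=d["K"],d["T"]
for n,uv,z in [("L",(145,240),.01),("M",(206,200),.01),("S",(252,238),.01),("plug",(204,239),.01),("block",(157,197),.01),("strip",(256,194),.01),("tS",(314,208),.02),("tL",(358,197),.02),("tM",(412,208),.02)]:
    print(n,rays(K,T,uv,z).round(3))
print(arm.current_tool_rot().round(2))
R=arm.current_tool_rot()
arm.move_to([0.60,-0.08,0.36],R); shot(arm,"wrist","w1")
arm.move_to([0.56,0.20,0.30],R); shot(arm,"wrist","w2")
print(arm.current_t())
E
```

```text
L [[ 0.603 -0.381  0.01 ]]
M [[ 0.458 -0.22   0.01 ]]
S [[ 0.614 -0.089  0.01 ]]
plug [[ 0.609 -0.22   0.01 ]]
block [[ 0.436 -0.366  0.01 ]]
strip [[ 0.442 -0.071  0.01 ]]
tS [[0.521 0.093 0.02 ]]
tL [[0.484 0.228 0.02 ]]
tM [[0.539 0.373 0.02 ]]
[[ 0.  1. -0.]
 [ 1. -0.  0.]
 [ 0. -0. -1.]]
2.075
```

View pics/w1.png

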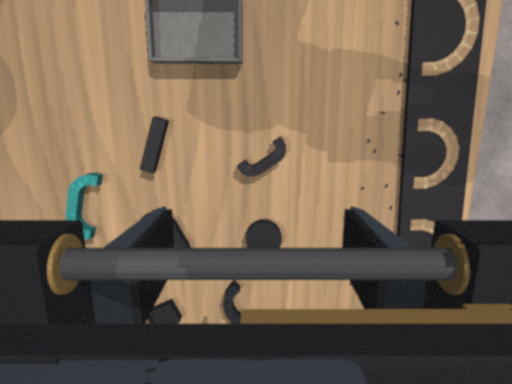

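View pics/w2.png

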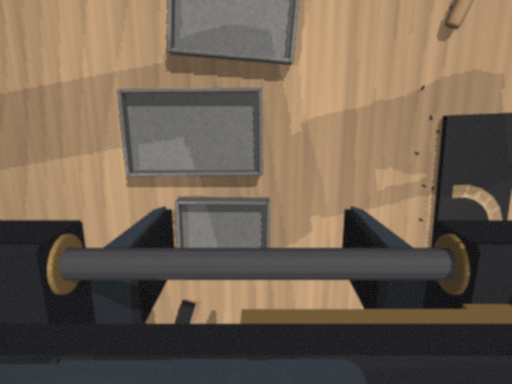

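The first wrist picture shows the small bracket (263,158), strip (154,145) and small tray (195,30), with the gripper hiding rows below about 215. The second shows the large tray (193,132), and part of the medium (235,25) and small ones. I'll take one flipped view of the brackets and one of the trays.

```bash
python3 - <<'E'
from h import *
from rig import arm
R=arm.current_tool_rot()
arm.move_to([0.53,0.19,0.40],R); shot(arm,"wrist","w3")
R2=R@np.diag([-1.,-1,1])
arm.move_to([0.53,-0.20,0.40],R2); shot(arm,"wrist","w4")
print(arm.current_t(),arm.current_joint_positions())
a=[cv2.imread(f"pics/w{i}.png")[:225] for i in (3,4)]
cv2.imwrite("pics/w34.png",cv2.resize(np.vstack(a),None,fx=1.3,fy=1.3))
E
```

```text
4.85 [-2.66647423e+01  1.64269737e+01  6.74844909e+01 -1.50759579e-02
  9.61155992e+01  1.53329092e+02]
```

View pics/w34.png

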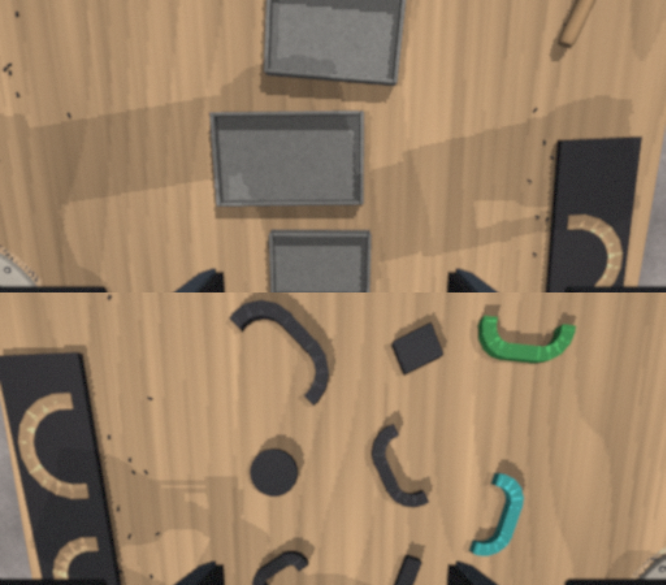

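```bash
cat > fit.py <<'E'
from h import *
def cshape(h,r):
    a=np.linspace(0,np.pi/2,9); R=np.c_[h+r*np.sin(a),r-r*np.cos(a)]; R=np.vstack([R,[h+r,r+6]])
    C=np.vstack([(R*[-1,1])[::-1],R]); t=np.gradient(C,axis=0)
    t[0]=[0,-1];t[-1]=[0,1]; n=np.c_[-t[:,1],t[:,0]]/np.linalg.norm(t,axis=1)[:,None]
    return np.vstack([C+8*n,(C-8*n)[::-1]])/1000
def rect(a,b): return np.array([[-a,-b],[a,-b],[a,b],[-a,b]])/2000
SH={"L":(cshape(20,40),.02),"M":(cshape(18,28),.02),"S":(cshape(17,16),.02),
 "tL":(rect(186,114),.025),"tM":(rect(158,102),.025),"tS":(rect(132,90),.025)}
def masks(im,tray):
    hsv=cv2.cvtColor(im,cv2.COLOR_RGB2HSV)
    return ((hsv[...,1]<70)&(hsv[...,2]>50) if tray else hsv[...,2]<75).astype(np.uint8)
def render(name,p,K,T):
    sh,H=SH[name]; c,s=np.cos(p[2]),np.sin(p[2]); W=sh@np.array([[c,s],[-s,c]])+p[:2]
    m=np.zeros((384,512),np.uint8); n=len(W)
    z0=proj(K,T,np.c_[W,np.zeros(n)]); z1=proj(K,T,np.c_[W,np.full(n,H)])
    q=lambda P:np.round(P*16).astype(np.int32)
    cv2.fillPoly(m,[q(z1)],1,cv2.LINE_8,4)
    for i in range(n):
        j=(i+1)%n; cv2.fillConvexPoly(m,q(cv2.convexHull(np.array([z0[i],z0[j],z1[i],z1[j]],np.float32))[:,0]),1,cv2.LINE_8,4)
    return m
def cost(p,name,V):
    t=0
    for K,T,M,roi in V:
        r=render(name,p,K,T); near=cv2.dilate(r,np.ones((15,15),np.uint8))&roi
        a=r&roi; b=M&near; t+=1-(a&b).sum()/max((a|b).sum(),1)
    return t/len(V)
def views(specs,tray):
    V=[]
    for f,r1 in specs:
        d=np.load(f"pics/{f}.npz"); roi=np.zeros((384,512),np.uint8); roi[:r1]=1
        V.append((d["K"],d["T"],masks(d["im"],tray),roi))
    return V
def fit(name,p0,specs,yaws):
    V=views(specs,name[0]=="t"); best=None
    for y in yaws:
        o=minimize(cost,[*p0,y],args=(name,V),method="Nelder-Mead",options=dict(initial_simplex=np.array([*p0,y])+np.vstack([np.zeros(3),np.diag([.02,.02,.3])]),xatol=1e-4,fatol=1e-4))
        if best is None or o.fun<best.fun: best=o
    o=minimize(cost,best.x,args=(name,V),method="Nelder-Mead",options=dict(initial_simplex=best.x+np.vstack([np.zeros(3),np.diag([.004,.004,.05])]),xatol=1e-4,fatol=1e-4))
    return o,V
E
python3 - <<'E'
from fit import *
from rig import arm
import json
shot(arm,"scene","s1")
Y=np.radians(np.arange(0,360,45)); T0=np.radians([-8,0,8]); res={}
for n,p,sp,y in [("L",(.6,-.38),[("w4",215),("scene0",384)],Y),("M",(.458,-.22),[("w4",215),("scene0",384)],Y),("S",(.614,-.089),[("w1",210),("scene0",384)],Y),
  ("tL",(.484,.228),[("w3",215),("w2",210),("s1",384)],T0),("tM",(.54,.373),[("w3",215),("s1",384)],T0),("tS",(.52,.093),[("w3",215),("w1",210),("s1",384)],T0)]:
    o,V=fit(n,p,sp,y); res[n]=o.x.tolist()
    print(n,o.x[:2].round(4),np.degrees(o.x[2]).round(1),"IoU",round(1-o.fun,3),[round(1-cost(o.x,n,[v]),3) for v in V])
    for k in range(len(V)):
        q=cost; oo=minimize(cost,o.x,args=(n,[V[k]]),method="Nelder-Mead",options=dict(initial_simplex=o.x+np.vstack([np.zeros(3),np.diag([.004,.004,.05])]))).x
        print("    ",sp[k][0],oo[:2].round(4),np.degrees(oo[2]).round(1))
json.dump(res,open("res.json","w"))
pic=[]
for f,names in [("w4","LM"),("w3",["tL","tM","tS"]),("w1",["S","tS"])]:
    d=np.load(f"pics/{f}.npz"); im=d["im"][:,:,::-1].copy()
    for n in names:
        c,_=cv2.findContours(render(n,res[n],d["K"],d["T"]),0,2); cv2.drawContours(im,c,-1,(0,0,255),1)
    pic.append(im[:215])
cv2.imwrite("pics/ov.png",np.vstack(pic)[:600])
E
```

```text
L [ 0.5751 -0.3834] 316.3 IoU 0.78 [np.float64(0.772), np.float64(0.788)]
     w4 [ 0.575  -0.3833] 316.2
     scene0 [ 0.5754 -0.3839] 316.4
M [ 0.4669 -0.2174] 116.1 IoU 0.79 [np.float64(0.743), np.float64(0.838)]
     w4 [ 0.4668 -0.2173] 116.1
     scene0 [ 0.4669 -0.2174] 116.1
S [ 0.612  -0.0963] 34.0 IoU 0.747 [np.float64(0.753), np.float64(0.741)]
     w1 [ 0.612  -0.0963] 34.0
     scene0 [ 0.6153 -0.0974] 32.8
tL [0.4726 0.2349] -0.3 IoU 0.947 [np.float64(0.979), np.float64(0.98), np.float64(0.881)]
     w3 [0.4726 0.2349] -0.3
     w2 [0.4729 0.2349] 0.2
     s1 [0.4734 0.2328] -0.7
tM [0.529  0.3807] -5.1 IoU 0.92 [np.float64(0.987), np.float64(0.853)]
     w3 [0.5292 0.3805] -4.5
     s1 [0.5305 0.3782] -5.1
tS [0.5096 0.0969] -0.1 IoU 0.938 [np.float64(0.986), np.float64(0.962), np.float64(0.866)]
     w3 [0.5096 0.0969] -0.1
     w1 [0.5107 0.0983] -0.8
     s1 [0.5095 0.0969] -0.2
```

View pics/ov.png

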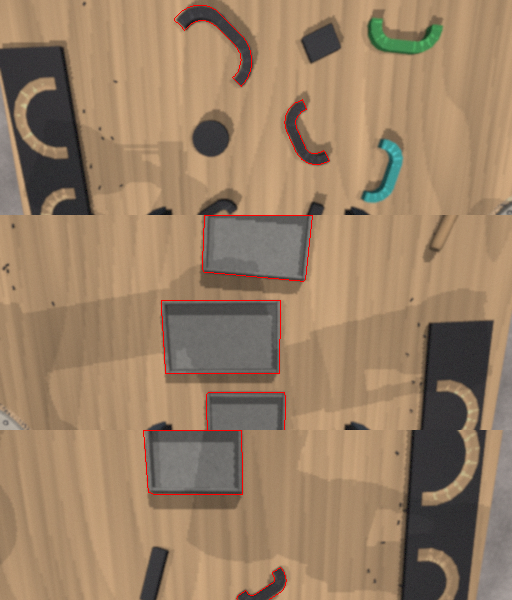

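The overlays fit. Large bracket: (0.575,-0.383), −43.7°. Medium: (0.467,-0.217), 116°. Small: (0.612,-0.096), 34°. Each is dark, in its expected size class, and in reach. Here is the enlarged crop to confirm which brackets are meant.

```bash
python3 - <<'E'
from fit import *; import json
r=json.load(open("res.json")); d=np.load("pics/w4.npz"); im=cv2.resize(d["im"][:,:,::-1],None,fx=3,fy=3,interpolation=cv2.INTER_CUBIC)
for n in "LM":
    u=proj(d["K"],d["T"],[[*r[n][:2],.02]])[0]*3; cv2.circle(im,tuple(int(v) for v in u),5,(0,255,255),2)
cv2.imwrite("pics/crop.png",im[0:600,480:1280])
E
cat > pp.py <<'E'
from fit import *; import json
OFF=dict(L=.019,M=.013,S=.007)
def run(arm,n,openw,flip=0):
    r=json.load(open("res.json")); x,y,a=r[n]; tx,ty,ta=r["t"+n]
    ta=min((ta,ta+np.pi,ta-np.pi),key=lambda t:abs((t-a+np.pi)%(2*np.pi)-np.pi))
    Rp=Rdown(a+flip*np.pi); Rt=Rdown(ta+flip*np.pi)
    px,py=tx+OFF[n]*np.sin(ta),ty-OFF[n]*np.cos(ta)
    arm.grip(.05); arm.move_to([x,y,.10],Rp); arm.move_l([x,y,.02],feed=.15); arm.move_l([x,y,.003],feed=.04)
    print("down F",np.round(arm.current_force(),1)); arm.grip(0.0); print("w",arm.current_width(),"gf",arm.current_grasp_force())
    arm.move_l([x,y,.10],feed=.12); w=arm.current_width(); print("lifted w",w,"t",arm.current_t())
    if w<.012: return
    f0=np.array(arm.current_force())
    arm.move_to([px,py,.11],Rt); shot(arm,"side","carry"+n); arm.move_l([px,py,.03],feed=.12)
    for z in np.arange(.014,.0069,-.001):
        arm.move_l([px,py,z],feed=.03)
        df=arm.current_force()[2]-f0[2]
        if df>3: break
    print("set z",z,"dF",round(df,2),"w",arm.current_width())
    arm.grip(openw); arm.move_l([px,py,.12],feed=.12); print("t",arm.current_t(),arm.current_joint_positions().round(0))
    shot(arm,"scene","after"+n)
E
```

```text
(no output)
```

View pics/crop.png

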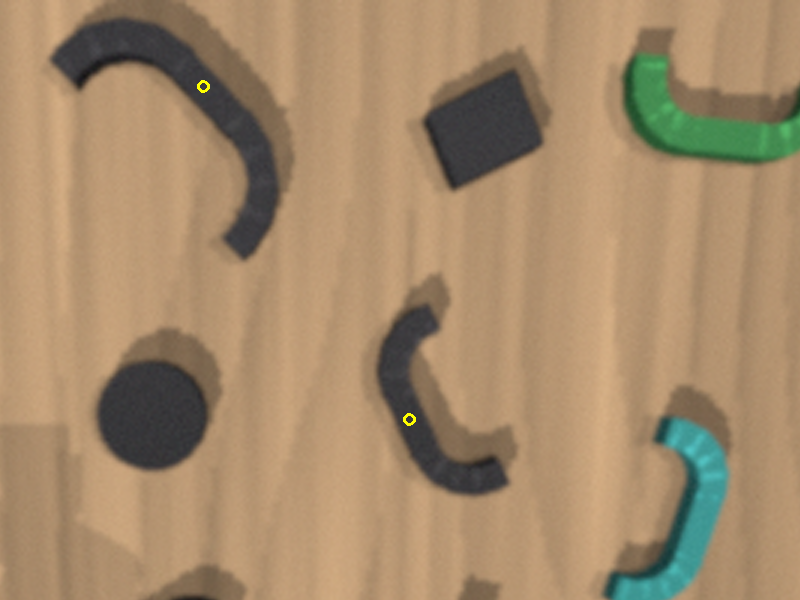

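The crop shows the large C with its back near (205,88), the medium C near (409,419), the block (485,130), the plug (153,413), and the green and turquoise decoys. The dark C's are the ones meant, large being the longer. The marker on the large one looks a few mm off along the web and IoU was low, so I check the mask.

```bash
python3 - <<'E'
from fit import *; import json
import fit as F
r=json.load(open("res.json"))
for n,f in (("L","w4"),("M","w4"),("S","w1")):
    d=np.load(f"pics/{f}.npz"); m=render(n,r[n],d["K"],d["T"]); near=cv2.dilate(m,np.ones((15,15)))>0
    V=cv2.cvtColor(d["im"],cv2.COLOR_RGB2HSV)[...,2]
    print(n,m.sum(),np.histogram(V[near],bins=range(20,220,12)))
SP={"L":[("w4",215),("scene0",384)],"M":[("w4",215),("scene0",384)],"S":[("w1",210),("scene0",384)]}
for th in (85,):
    F.masks=lambda im,tray:(cv2.cvtColor(im,cv2.COLOR_RGB2HSV)[...,2]<th).astype(np.uint8)
    for n in "LMS":
        for dz in (0,): 
            V=views(SP[n],0)
            for v,s in zip(V,SP[n]):
                o=None
                for dx in (-.008,0,.008):
                    x0=np.array(r[n])+[dx*np.cos(r[n][2]),dx*np.sin(r[n][2]),0]
                    q=minimize(cost,x0,args=(n,[v]),method="Nelder-Mead",options=dict(initial_simplex=x0+np.vstack([np.zeros(3),np.diag([.006,.006,.08])])))
                    if o is None or q.fun<o.fun:o=q
                print(th,n,s[0],o.x[:2].round(4),np.degrees(o.x[2]).round(1),round(1-o.fun,3))
d=np.load("pics/w4.npz");v=views(SP["L"],0)[0]
im=d["im"].copy(); m=render("L",r["L"],d["K"],d["T"])
im[...,0]=np.where(m>0,255,im[...,0]); im[...,2]=np.where(v[2]>0,255,im[...,2])
cv2.imwrite("pics/dbg.png",cv2.resize(im[0:110,160:300,::-1],None,fx=5,fy=5,interpolation=cv2.INTER_NEAREST))
E
```

```text
L 1616 (array([  4,  36,  51, 990, 225,  94,  92,  81, 379, 412, 111, 205, 367,
       679, 422,  88]), array([ 20,  32,  44,  56,  68,  80,  92, 104, 116, 128, 140, 152, 164,
       176, 188, 200, 212]))
M 984 (array([  0,   6,  38, 594, 123,  65,  60,  56, 157, 375, 103, 182, 179,
       595, 380,  10]), array([ 20,  32,  44,  56,  68,  80,  92, 104, 116, 128, 140, 152, 164,
       176, 188, 200, 212]))
S 810 (array([  0,   0, 127, 447,  57,  40,  54,  76, 116, 148,  78,  78, 209,
       449, 425,  64]), array([ 20,  32,  44,  56,  68,  80,  92, 104, 116, 128, 140, 152, 164,
       176, 188, 200, 212]))
85 L w4 [ 0.5738 -0.3821] 316.3 0.83
85 L scene0 [ 0.5756 -0.3815] 313.3 0.834
85 M w4 [ 0.4644 -0.216 ] 118.0 0.807
85 M scene0 [ 0.4668 -0.2174] 116.1 0.885
85 S w1 [ 0.6132 -0.093 ] 37.0 0.823
85 S scene0 [ 0.6127 -0.0986] 30.2 0.822
```

View pics/dbg.png

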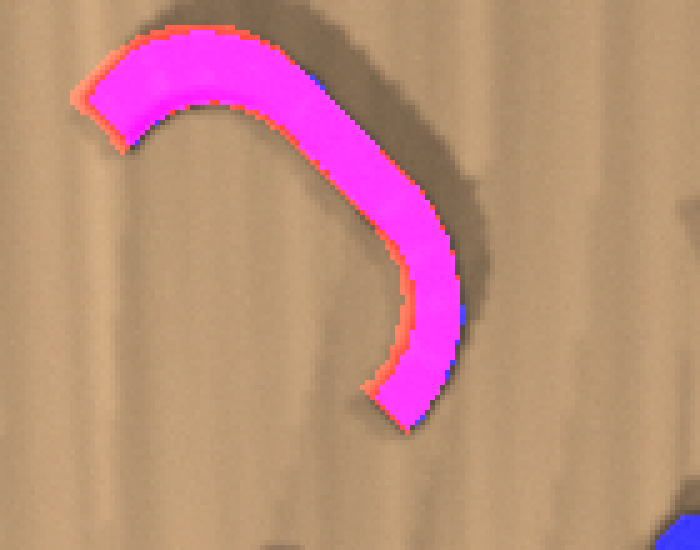

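The fit is right to about 2–3 mm, against 20 mm slack in the tray, and the error lies along the web. I refit once with a mid-edge threshold and better starts, then go for the large bracket.

```bash
python3 - <<'E'
from fit import *; import fit as F, json
from pp import run
from rig import arm
from scipy.optimize import differential_evolution as DE
F.masks=lambda im,tray:(cv2.cvtColor(im,cv2.COLOR_RGB2HSV)[...,2]<98).astype(np.uint8)
r=json.load(open("res.json"))
for n,f in (("L","w4"),("M","w4"),("S","w1")):
    V=views([(f,212),("scene0",384)],0); p=np.array(r[n])
    o=DE(cost,list(zip(p-[.008,.008,.12],p+[.008,.008,.12])),args=(n,V),maxiter=25,popsize=10,seed=0)
    print(n,o.x[:2].round(4),np.degrees(o.x[2]).round(1),round(1-o.fun,3)); r[n]=o.x.tolist()
json.dump(r,open("res.json","w"))
run(arm,"L",.045)
a=cv2.imread("pics/carryL.png"); b=cv2.imread("pics/afterL.png")
cv2.imwrite("pics/L.png",np.hstack([a[60:330,100:500],b[100:370,80:480]]))
E
```

```text
L [ 0.572  -0.3817] 313.6 0.863
M [ 0.4658 -0.2172] 117.4 0.858
S [ 0.6121 -0.096 ] 35.1 0.828
down F [0.4 0.1 0.3]
w 0.016035794626927526 gf 29.998440742492676
lifted w 0.01522972866627399 t 9.8333
set z 0.007000000000000006 dF 21.37 w 0.015878073762962866
t 17.0167 [ 18.  27.  98.   0.  55. 108.]
```

View pics/L.png

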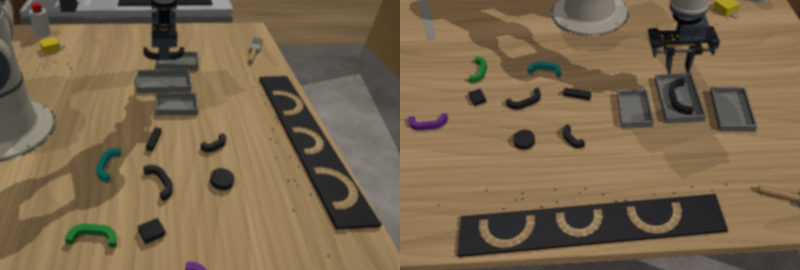

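The left half shows the bracket carried over the large tray. The right half shows it lying flat in the tray at (681,95) with the fingers clear. The grip was sound (16 mm). Next are medium and then small, stopping the descent slightly earlier.

```bash
sed -i 's/np.arange(.014,.0069,-.001)/np.arange(.0145,.0074,-.001)/' pp.py; python3 - <<'E'
from pp import *
from rig import arm
run(arm,"M",.036)
E
python3 -c "
import cv2;b=cv2.imread('pics/afterM.png');cv2.imwrite('pics/M.png',cv2.resize(b[130:280,80:480],None,fx=2,fy=2))"
```

```text
down F [ 0.1 -0.3  0.5]
w 0.016084948956927962 gf 29.996624886989594
lifted w 0.015713655628335637 t 22.7833
set z 0.007500000000000007 dF 9.74 w 0.01587625694843775
t 29.8583 [ 31.  36.  78.  -0.  66. -53.]
```

View pics/M.png

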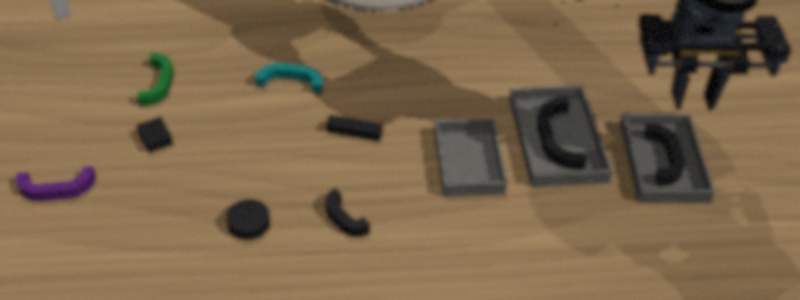

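The medium bracket lies flat in its tray at (665,155) and the large one is unmoved at (562,132). The small one is at (346,213). Next is the small bracket.

```bash
python3 - <<'E'
from pp import *
from rig import arm
run(arm,"S",.026)
R=arm.current_tool_rot(); arm.move_l([*arm.current_ee_pos()[:2],.22],feed=.15); shot(arm,"scene","fin"); shot(arm,"side","fins"); print(arm.current_t())
E
python3 -c "
import cv2,numpy as np;b=cv2.imread('pics/fin.png');a=cv2.imread('pics/fins.png')
cv2.imwrite('pics/fin2.png',np.vstack([cv2.resize(b[140:270,80:480],(800,260)),cv2.resize(a[90:260,100:500],(800,340))]))"
```

```text
down F [-0.2 -0.5 -0.4]
w 0.01601047946594764 gf 31.30207009613514
lifted w 0.015908791503365532 t 34.9833
set z 0.007500000000000007 dF 12.0 w 0.015694764369385765
t 40.6583 [ 3. 27. 99.  0. 55. 93.]
41.625
```

View pics/fin2.png

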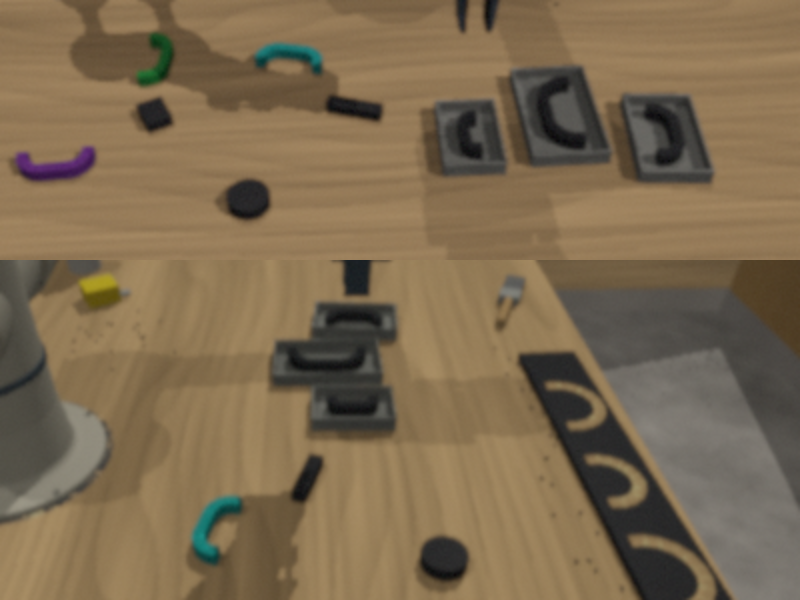

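The small bracket (467,133), the large (560,112) and the medium (660,135) all lie flat in their trays. The offcuts and decoys are where they were, and the gripper is clear, so I hand the job in.

```bash
python3 -c "
from rig import arm
print(arm.sign_off())"
```

```text
the job is handed in; nothing more can be done
None
```

The job is handed in at about 42 s: the large, medium and small brackets were set down in that order and lie flat in their own trays, and the offcuts and coloured look-alikes were left alone.

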